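Field-strength check with a level handheld radio

TASK

Set up a field-strength check on the tent's radio bench: first stand the yellow meter upright on the bench midway between the paper cup and the green tin, and let go of it. Then draw the orange-banded radio up out of its charger, turn it until its antenna lies level, and hold it like that right above the meter, its middle at least 20 cm above the bench. Finish still holding it there; leave the cup, the tin and the blue-banded radio where they are.

Things in the scene. Friction and masses are not known exactly. Their poses are not given: they have to be found in the camera images.
- meter: Loose field-strength meter, an upright yellow box 44 (its x) x 60 (its y) x 62 high (mm), about 0.25 kg, with a white dial on its -x face. It starts upright on the bench, at the robot's left. Origin: centre of its underside; z up when upright. Grip it across the 44 mm.
- cup: Empty white paper cup standing on the bench, outer radius 40 at the rim, 90 high (mm), loose and light. Origin: centre of its underside. Its y axis points to the green tin, whose axis is always 260 mm away.
- tin: Green can of 35 mm radius and 80 mm height standing on the bench, loose. Origin: centre of its underside.
- midway (a point): The point on the bench exactly midway between the axes of the cup and the tin (130 mm from each); an unmarked spot. Its y axis points from cup to tin.
- orange_radio: Loose black handheld, orange band round its upper case. Case 34 (x) x 56 (y) x 90 (z) mm, 0.15 to 0.31 kg; on top a stub antenna, 13 thick, 30 tall, 16 to the -y side, and a knob, 12 thick, 10 tall, 15 to the +y side. z runs from foot to antenna, parallel to the antenna. Origin: centre of the foot. It starts upright in either charger place, its foot 12 mm above the bench.
- orange_radio_mid (a point): Middle of the orange radio's case, 45 mm from its foot along its z.
- blue_radio: A radio of the same shape with blue band and ring, upright in the other charger; not to be moved.
- charger_a: Fixed grey charger of the orange radio, 84 (x) x 100 (y) x 42 high (mm), with a rectangular pocket 30 mm deep, open to the top, about 2.5 mm wider than the radio on each side and with its sides parallel to the radio's. No latch. Origin: centre of its underside.
- charger_b: The same charger, holding the blue radio.
Mind the look-alikes: they are no part of the job. Leave any pink or turquoise look-alike of the charger_a alone.

How it is judged:
By the outcome, as a careful person would: the job done as asked, in the order asked, and still so for the second after the job is handed in, while the arm keeps its last pose, push and grip.
It also fails if it takes over 64 s, if anything falls off the work surface, if the arm or the gripper's body presses on something with over 40 N, if the wrist force passes 120 N, or if a joint passes its speed limit or range.

ROBOT

A 6-joint arm with a two-finger parallel gripper is mounted at the origin on the work surface. World frame = base frame: x ahead of the robot, y to its left, z up, the work surface at z = 0. Lengths are in m, angles in degrees, forces in N, time in s.
With the tool pointing down it reaches from about 0.3 to 0.75 m from the base axis. Payload 8.5 kg.
Tool frame: the origin (TCP) lies midway between the tips of the shut fingers; the grasp point (between the pads) lies env.tcp_to_grasp behind it (env.tcp_to_grasp is the distance from the TCP to the grasp point, in m); z points along the fingers, y is the line along which they close (so a half turn about z gives the same grasp; the last joint's range is limited). The gripper opens to 85 mm and grips with 20 to 120 N. Pads are 22 mm wide; open, the fingers measure 114 mm over their backs; the gripper's body (76 mm by 85 mm) begins 54 mm behind the grasp point. The pads swing forward as they close: fully open they stand 13 mm farther back than shut.
Start: joints at [62.034, 21.807, 74.336, -0, 83.858, -12.336], TCP at [0.148, 0.53, 0.231] pointing down, gripper open.
Joint ranges: [-178.18, 178.18], [-50.72, 133.34], [12.68, 142.11], [-81.47, 261.47], [9.98, 163.14], [-165.26, 165.26]. Speed limits (degrees/s): [136.94, 136.94, 180, 180, 180, 180].

INTERFACE

Orientations are given as a 3x3 rotation matrix whose columns are the frame's x, y, z axes.
In Python, from rig import observe, optics, job, env gives the robot as it stands. The module is installed in compiled form; this text tells all that it offers.
- The arm moves only by the shell command python3 -m jog 'ROWS' [FORCE]. ROWS is JSON, a list of rows, each a list of 7 numbers: the turn, a rotation vector about the tool's x, y, z in rad, then the shift along the tool's x, y, z in m, then the opening in per cent of the stroke, from 0 (shut) to 100 (fully open). A call has 1 to 10 rows; each row shifts and turns the commanded pose from where the row before left it, along the tool's axes as they then stand; what a row does not reach is not made up. A row lasts 1/8 s, in which the tool goes at most 62.5 mm and 10.7 degrees, less where a joint would pass 70% of its speed; a pose out of reach is approached as far as the arm can. A call is refused whole if a number of a shift passes 0.0625 or a number of a turn 0.188, either way. A call with a gripper value outside its range is refused whole. The fingers move at their own pace and stop on an object; FORCE is the grip in N (left out, the last holds). Time passes only in rows, so rows that do not move let the fingers close. It gives the time, the measured TCP pose, the force, the opening and the grip force at its end, in the units of the state.
- observe(): the state, without advancing time (a new reading comes with each control period).
- optics.get_image(name): name is "scene" or "top" or "wrist"; returns a dict with "pixels" (384x512x3 uint8, red, green, blue), "mtx" (3x3 intrinsics, pixels), "rvec" (rotation vector, rad) and "tvec" (3), from world to camera coordinates, as OpenCV has them. Camera axes: x right, y down, z forward; pixel columns grow to the right and rows downward; lengths in m; the calibration is good to about 2 mm. The wrist camera is an equidistant fisheye: a pixel r from the principal point sees the ray r / f radians off the axis. A picture is of the moment at which its call begins. There is no depth.
- job.close_job(): hands the job in; it is judged then, once.
The state is a dict: "time_s": time; "q": joint angles; "qvel": joint speeds; "joint_efforts": joint torques, N m; "position": TCP position; "tool_rot": TCP orientation; "ft_force": force on the tool from outside, world axes, zero at the start; "wrist_torque": the same for the moment, N m; "grip_width": finger opening in m; "gripper_force": force on a finger pad.
Only numpy, scipy, OpenCV 4.12 (cv2) and the standard library are available. Lean on these libraries where they do the work, as an engineer would, in place of code of your own. Each camera call takes 0.05 s, during which the arm holds its last target. There are 200 camera calls.

## Working session

There is one attempt and no reset: what is moved stays moved. The work goes in short steps, Python scripts to look and compute and a shell command to move; the robot and the scene stay as the last step left them, time stands still between calls to the robot, and variables do not carry over. Pictures are saved under pics/ and viewed, at most 10 in all, crops included, and the job is handed in when it is done.

```bash
mkdir -p pics
python3 - <<'E'
from rig import observe, optics, job, env
import cv2,numpy as np,pickle
s=observe();print(s['position'],s['tool_rot'],s['time_s'],env.tcp_to_grasp,s['grip_width'])
for n in ("scene","top","wrist"):
    i=optics.get_image(n);pickle.dump(i,open(f"{n}.pkl","wb"))
    cv2.imwrite(f"pics/{n}0.png",i["pixels"][:,:,::-1])
    print(n,np.round(i["mtx"],1).tolist(),i["rvec"],i["tvec"])
E
```

```text
[0.14803971 0.52939429 0.23071745] [[-9.63018639e-01  2.69433901e-01 -6.87787127e-04]
 [ 2.69434593e-01  9.63017835e-01 -1.28403327e-03]
 [ 3.16389177e-04 -1.42186162e-03 -9.99998939e-01]] 0.0 0.0187 0.0855478829822387
scene [[379.0, 0.0, 260.6], [0.0, 379.0, 188.7], [0.0, 0.0, 1.0]] [ 1.10917928  2.57939497 -0.78908127] [ 0.36307534 -0.24507673  1.23784362]
top [[386.8, 0.0, 255.4], [0.0, 386.8, 191.7], [0.0, 0.0, 1.0]] [ 2.13870148 -2.12015935  0.13055181] [-0.00829031  0.48727318  0.99621124]
wrist [[297.3, 0.0, 258.4], [0.0, 297.3, 191.5], [0.0, 0.0, 1.0]] [-2.28278611 -1.73268239 -0.28503376] [-0.54929988 -0.04334071  0.38069689]
```

View pics/scene0.png

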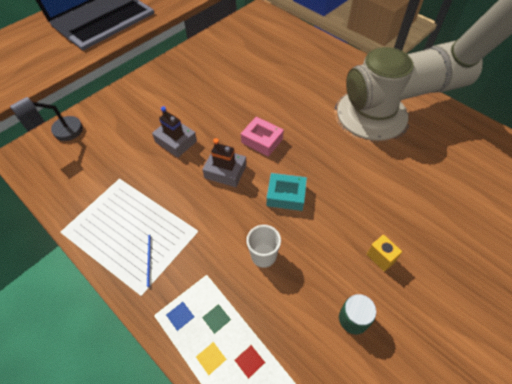

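View pics/top0.png

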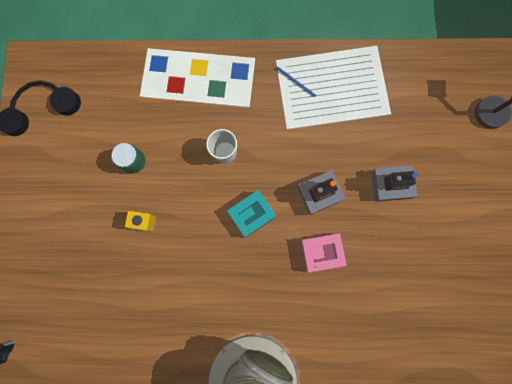

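The scene has these candidates (top view pixels):
- The only yellow meter is at (140,221). The yellow card patch is flat.
- The cup is at (222,146) and the tin at (127,157).
- The orange-banded radio is at (322,190). The blue one at (400,182) is the look-alike to leave alone.
- The pink block at (324,253) and turquoise block at (251,213) are empty look-alikes, also to be left alone.

I'll confirm this with one enlarged crop.

Run:
```python
import cv2,numpy as np,pickle
t=pickle.load(open("top.pkl","rb"))["pixels"][:,:,::-1];s=pickle.load(open("scene.pkl","rb"))["pixels"][:,:,::-1]
f=lambda a,x,y,w,h:cv2.resize(a[y:y+h,x:x+w],(400,300),interpolation=cv2.INTER_CUBIC)
cv2.imwrite("pics/crop.png",np.vstack([np.hstack([f(t,290,165,60,45),f(t,110,195,60,45)]),np.hstack([f(s,195,130,80,60),f(s,350,220,80,60)])]))
cv2.imwrite("pics/crop2.png",np.hstack([f(t,195,125,60,45),f(t,100,135,60,45)]))
```

```text
(no output)
```

View pics/crop.png

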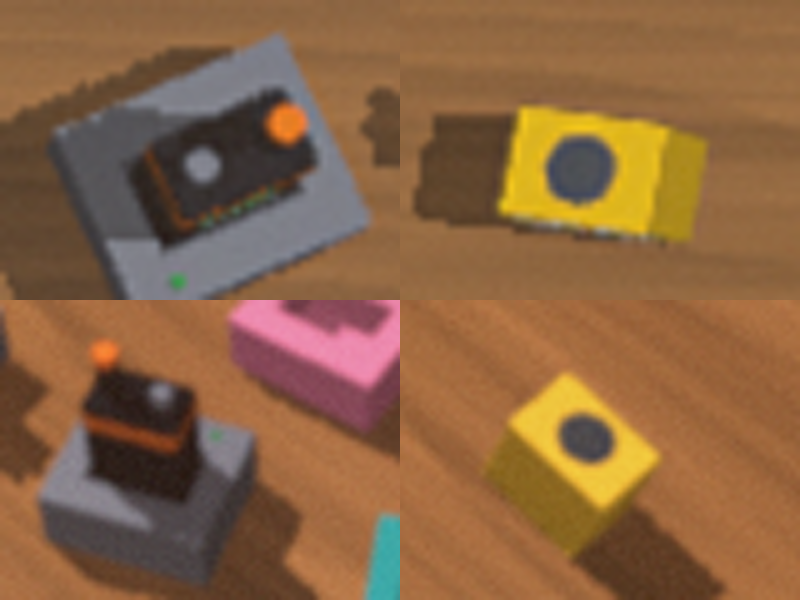

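View pics/crop2.png

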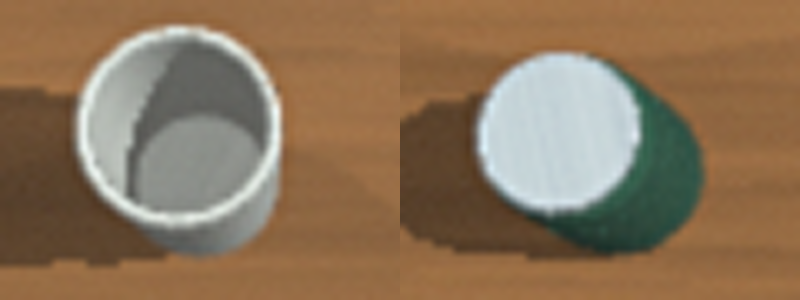

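Crop 1 shows the orange antenna tip at crop px (288,122) and the knob at (203,165). It also shows the meter's top face with a dial glint on its lower (-x) side. Crop 2 shows the cup rim centre at (180,128) and the tin lid centre at (560,133).

```bash
cat > h.py <<'E'
import cv2,numpy as np
def bp(im,uv,z):
    R=cv2.Rodrigues(im["rvec"])[0];t=np.array(im["tvec"]).ravel();o=-R.T@t
    d=R.T@np.linalg.inv(im["mtx"])@[uv[0],uv[1],1];return o+d*(z-o[2])/d[2]
def proj(im,p):
    R=cv2.Rodrigues(im["rvec"])[0];c=R@p+np.ravel(im["tvec"]);q=im["mtx"]@c;return q[:2]/q[2]
E
python3 - <<'E'
from h import *;import pickle
t=pickle.load(open("top.pkl","rb"));s=pickle.load(open("scene.pkl","rb"))
g=lambda ox,oy,x,y,z:bp(t,(ox+x/6.667-.5,oy+y/6.667-.5),z)
m=np.array([g(110,195,*c,.062) for c in[(120,107),(268,128),(250,235),(100,213)]])
cup=g(195,125,180,128,.09);tin=g(100,135,160,133,.08)
ant=g(290,165,288,122,.130);kn=g(290,165,203,165,.112)
ch=np.array([g(290,165,*c,.042) for c in[(280,33),(372,218),(50,130)]])
mid=(cup+tin)/2
print("meter",m.round(4).tolist(),m.mean(0));a=m[0]-m[1]+m[3]-m[2];print("yaw of long axis",np.degrees(np.arctan2(a[1],a[0])),np.linalg.norm(a)/2)
print(cup,tin,np.linalg.norm((cup-tin)[:2]),"mid",mid,"yaw y",np.degrees(np.arctan2(*(tin-cup)[[1,0]])))
print(ant,kn);v=(kn-ant)[:2];print(np.linalg.norm(v),np.degrees(np.arctan2(v[1],v[0])));print("centre",ant[:2]+v/np.linalg.norm(v)*.016)
e=ch[2]-ch[0];print("charger y",np.degrees(np.arctan2(e[1],e[0])),np.linalg.norm(e),"ctr",(ch[1]+ch[2])/2)
for n,p in(("ant",ant),("cup",cup),("tin",tin),("meter",m.mean(0))):print(n,proj(s,p))
print("topcam",-cv2.Rodrigues(t["rvec"])[0].T@t["tvec"])
E
```

```text
meter [[0.4316, 0.3286, 0.062], [0.4238, 0.2697, 0.062], [0.3821, 0.2746, 0.062], [0.3901, 0.3339, 0.062]] [0.40688425 0.30169547 0.062     ]
yaw of long axis 82.41051931332082 0.05960173044857253
[0.60429234 0.0834061  0.09      ] [0.57729495 0.34163792 0.08      ] 0.25963923095282515 mid [0.59079365 0.21252201 0.085     ] yaw y 95.96842746882635
[ 0.49618629 -0.19393565  0.13      ] [ 0.48304932 -0.16546069  0.112     ]
0.031359264260170515 114.76632997283257
centre [ 0.4894836  -0.17940727]
charger y 113.4639630479994 0.10022435516225835 ctr [ 0.49071835 -0.17799646  0.042     ]
ant [215.31992959 140.3069164 ]
cup [263.3558168  238.64333431]
tin [360.18248147 307.66036728]
meter [386.38379857 246.3616725 ]
topcam [ 0.3318727 -0.0343916  1.0576476]
```

Both views agree: the cup–tin distance measures 0.2596 m against the stated 0.260. Next I move above the meter with tool y turned to yaw -7.6°.

```bash
python3 -m jog '[[0,0,0.179,0,0,0,100],[0,0,0.179,0,0,0,100],[0,0,0.179,0,0,0,100],[0,0,0.179,0,0,0,100],[0,0,0.179,0,0,0,100],[0,0,0.179,0,0,0,100],[0,0,0.179,0,0,0,100],[0,0,0.179,0,0,0,100]]' && python3 -m jog '[[0,0,0,-0.024,0.0359,0.013,100],[0,0,0,-0.024,0.0359,0.013,100],[0,0,0,-0.024,0.0359,0.013,100],[0,0,0,-0.024,0.0359,0.013,100],[0,0,0,-0.024,0.0359,0.013,100],[0,0,0,-0.024,0.0359,0.013,100],[0,0,0,-0.024,0.0359,0.013,100],[0,0,0,-0.024,0.0359,0.013,100],[0,0,0,0,0,0,100]]'
python3 - <<'E'
from rig import *
import cv2
s=observe();print(s['position'],s['tool_rot'].round(3),s['q'].round(1) if hasattr(s['q'],'round') else s['q'])
cv2.imwrite("pics/w1.png",optics.get_image("wrist")["pixels"][:,:,::-1])
E
```

```text
time_s: 1.15
position: [0.1481, 0.5295, 0.2311]
tool_rot: [[0.139, 0.99, -0.0], [0.99, -0.139, -0.001], [-0.001, -0.0, -1.0]]
ft_force: [-0.5, -0.5, -0.9]
grip_width: 0.0853
gripper_force: 0.0
time_s: 2.28
position: [0.4085, 0.2993, 0.1263]
tool_rot: [[0.137, 0.991, -0.002], [0.991, -0.137, -0.001], [-0.001, -0.001, -1.0]]
ft_force: [-0.3, 0.4, 0.1]
grip_width: 0.0854
gripper_force: 0.0
[0.40846896 0.29927295 0.12628952] [[ 0.137  0.991 -0.002]
 [ 0.991 -0.137 -0.001]
 [-0.001 -0.001 -1.   ]] [22.8 23.7 90.6 -0.  65.8 30.7]
```

View pics/w1.png

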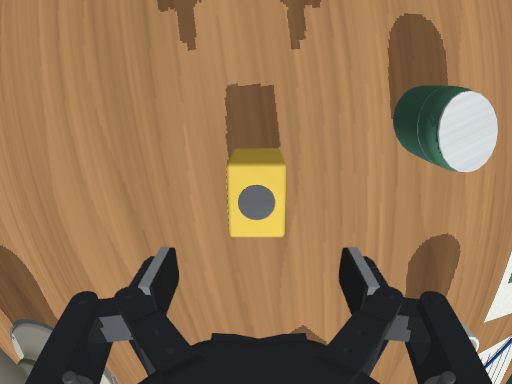

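The wrist view shows the meter centred at (257,193), between the fingers and square to them. I'll descend, grip and lift.

```bash
python3 -m jog '[[0,0,0,0.0022,-0.0019,0.02,100],[0,0,0,0,0,0.03,100],[0,0,0,0,0,0.03,100],[0,0,0,0,0,0.026,100],[0,0,0,0,0,0,100]]' && python3 -m jog '[[0,0,0,0,0,0,20],[0,0,0,0,0,0,20],[0,0,0,0,0,0,20],[0,0,0,0,0,0,20],[0,0,0,0,0,0,20],[0,0,0,0,0,0,20],[0,0,0,0,0,0,20]]' 40 && python3 -m jog '[[0,0,0,0,0,-0.02,20],[0,0,0,0,0,-0.04,20],[0,0,0,0,0,-0.05,20],[0,0,0,0,0,-0.05,20],[0,0,0,0,0,0,20]]'
```

```text
time_s: 2.95
position: [0.4041, 0.3039, 0.0205]
tool_rot: [[0.132, 0.991, -0.003], [0.991, -0.132, -0.001], [-0.002, -0.003, -1.0]]
ft_force: [0.6, 0.9, 0.1]
grip_width: 0.0854
gripper_force: 0.0
time_s: 3.82
position: [0.4061, 0.3038, 0.0225]
tool_rot: [[0.134, 0.991, 0.002], [0.991, -0.134, 0.001], [0.001, 0.002, -1.0]]
ft_force: [-0.4, 0.3, 8.0]
grip_width: 0.0439
gripper_force: 40.5
time_s: 4.45
position: [0.4066, 0.304, 0.1847]
tool_rot: [[0.133, 0.991, 0.007], [0.991, -0.134, 0.003], [0.004, 0.006, -1.0]]
ft_force: [0.9, 0.0, -3.9]
grip_width: 0.0437
gripper_force: 42.1
```

```bash
python3 -m jog '[[0,0,-0.12,0,0,0,20],[0,0,-0.119,0,0,0,20],[0,0,0,-0.0216,0.0347,0,20],[0,0,0,-0.0216,0.0347,0,20],[0,0,0,-0.0216,0.0347,0,20],[0,0,0,-0.0216,0.0347,0,20],[0,0,0,-0.0216,0.0347,0,20],[0,0,0,0,0,0.05,20],[0,0,0,0,0,0.05,20],[0,0,0,0,0,0,20]]' && python3 -m jog '[[0,0,0,0,0,0,20]]'
```

```text
time_s: 5.7
position: [0.5867, 0.2136, 0.0766]
tool_rot: [[-0.105, 0.994, -0.011], [0.995, 0.105, -0.002], [-0.001, -0.011, -1.0]]
ft_force: [-0.4, 0.2, -2.6]
grip_width: 0.0434
gripper_force: 42.0
time_s: 5.82
position: [0.5901, 0.2144, 0.0827]
tool_rot: [[-0.105, 0.994, 0.002], [0.994, 0.105, 0.0], [0.0, 0.002, -1.0]]
ft_force: [0.3, -0.3, -2.2]
grip_width: 0.0436
gripper_force: 42.1
```

```bash
python3 -m jog '[[0,0,0,0,0,0.025,20],[0,0,0,0,0,0.02,20],[0,0,0,0,0,0.01,20],[0,0,0,0,0,0.004,20],[0,0,0,0,0,0,20],[0,0,0,0,0,0,20]]'
```

```text
time_s: 6.58
position: [0.5898, 0.2143, 0.0232]
tool_rot: [[-0.105, 0.994, 0.001], [0.994, 0.105, 0.0], [0.0, 0.001, -1.0]]
ft_force: [0.2, 0.9, -2.3]
grip_width: 0.0438
gripper_force: 42.3
```

```bash
python3 -m jog '[[0,0,0,0,0.0008,0.0012,20],[0,0,0,0,0,0.0,20],[0,0,0,0,0,0,20]]' && python3 -m jog '[[0,0,0,0,0,0,70],[0,0,0,0,0,0,100],[0,0,0,0,0,0,100],[0,0,0,0,0,0,100],[0,0,0,0,0,0,100]]' && python3 -m jog '[[0,0,0,0,0,-0.02,100],[0,0,0,0,0,-0.04,100],[0,0,0,0,0,-0.055,100],[0,0,0,0,0,-0.055,100],[0,0,0,0,0,-0.04,100],[0,0,0,0,0,0,100],[0,0,0,0,0,0,100]]'
python3 - <<'E'
from rig import *
import cv2,pickle
i=optics.get_image("top");pickle.dump(i,open("top2.pkl","wb"))
cv2.imwrite("pics/top2.png",i["pixels"][:,:,::-1])
w=optics.get_image("wrist")["pixels"][:,:,::-1]
cv2.imwrite("pics/w2.png",w)
E
```

```text
time_s: 6.95
position: [0.5902, 0.2143, 0.0225]
tool_rot: [[-0.105, 0.994, 0.0], [0.994, 0.105, 0.0], [0.0, 0.0, -1.0]]
ft_force: [-4.1, -0.5, 6.7]
grip_width: 0.0435
gripper_force: 43.3
time_s: 7.58
position: [0.5902, 0.2143, 0.0211]
tool_rot: [[-0.105, 0.994, 0.0], [0.994, 0.105, -0.0], [-0.0, -0.0, -1.0]]
ft_force: [0.0, -0.1, 0.4]
grip_width: 0.0854
gripper_force: 0.0
time_s: 8.45
position: [0.5898, 0.2142, 0.2301]
tool_rot: [[-0.105, 0.994, -0.002], [0.994, 0.105, -0.0], [-0.0, -0.002, -1.0]]
ft_force: [0.2, -0.5, -0.4]
grip_width: 0.0856
gripper_force: 0.0
```

View pics/w2.png

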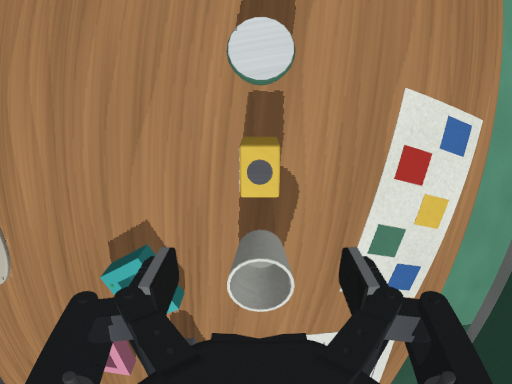

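The meter is upright at (259,168), in line with the cup and the tin, with even gaps. Now I go over the orange radio.

```bash
python3 -m jog '[[0,0,-0.158,0,0,0,100],[0,0,-0.158,0,0,0,100],[0,0,0,-0.0398,-0.0314,0,100],[0,0,0,-0.0398,-0.0314,0,100],[0,0,0,-0.0398,-0.0314,0,100],[0,0,0,-0.0398,-0.0314,0,100],[0,0,0,-0.0398,-0.0314,0,100],[0,0,0,-0.0398,-0.0314,0,100],[0,0,0,-0.0398,-0.0314,0,100],[0,0,0,-0.0398,-0.0314,0,100]]' && python3 -m jog '[[0,0,0,0,0,0,100],[0,0,0,0,0,0,100]]'
python3 - <<'E'
from rig import *
import cv2,pickle
s=observe();print(s['position'],s['q'])
w=optics.get_image("wrist");pickle.dump(w,open("w3.pkl","wb"))
cv2.imwrite("pics/w3.png",w["pixels"][:,:,::-1])
i=optics.get_image("top");pickle.dump(i,open("top3.pkl","wb"))
c=lambda x,y:cv2.resize(i["pixels"][y:y+60,x:x+80,::-1],(400,300),interpolation=cv2.INTER_CUBIC)
cv2.imwrite("pics/w3.png",__import__('numpy').vstack([cv2.resize(w["pixels"][:,:,::-1],(400,300)),c(130,120)]))
E
```

```text
time_s: 9.8
position: [0.4902, -0.1804, 0.2302]
tool_rot: [[-0.409, 0.913, -0.002], [0.913, 0.409, 0.001], [0.002, -0.001, -1.0]]
ft_force: [0.4, 0.2, 0.2]
grip_width: 0.0855
gripper_force: 0.0
time_s: 10.05
position: [0.4909, -0.1785, 0.2304]
tool_rot: [[-0.408, 0.913, -0.001], [0.913, 0.408, 0.001], [0.002, -0.001, -1.0]]
ft_force: [-0.4, -0.2, -0.1]
grip_width: 0.0852
gripper_force: 0.0
[ 0.49093697 -0.17847702  0.23043819] [-3.29874359e+01  1.91072599e+01  7.86954716e+01  1.98523996e-02
  8.22897892e+01 -5.70995788e+01]
```

View pics/w3.png

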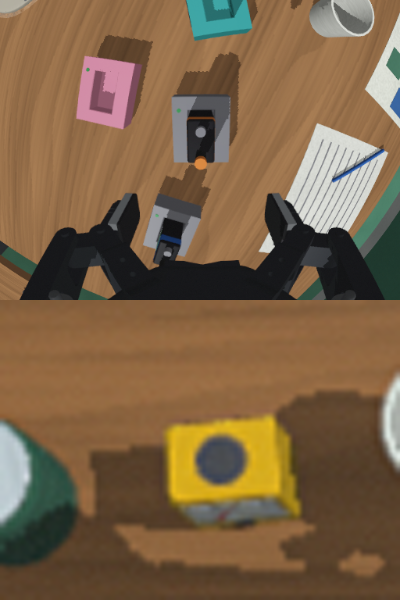

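The wrist view shows the orange radio's charger square and centred, with the antenna at (200,163). The top crop shows the meter's disc at (220,160). I'll check the placing and then descend.

```bash
python3 - <<'E'
from h import *;import pickle
t=pickle.load(open("top3.pkl","rb"));print(bp(t,(130+220/5-.5,120+160/5-.5),.062))
E
python3 -m jog '[[0,0,0,0,-0.0008,0.04,100],[0,0,0,0,0,0.04,100],[0,0,0,0,0,0.04,100],[0,0,0,0,0,0.03,100],[0,0,0,0,0,0.013,100],[0,0,0,0,0,0,100],[0,0,0,0,0,0,100]]'
```

```text
[0.59037951 0.21451721 0.062     ]
time_s: 11.02
position: [0.491, -0.1794, 0.0692]
tool_rot: [[-0.409, 0.912, 0.002], [0.912, 0.409, -0.001], [-0.002, 0.001, -1.0]]
ft_force: [-0.1, -0.2, 0.2]
grip_width: 0.0852
gripper_force: 0.0
```

```bash
python3 -m jog '[[0,0,0,0,0,0.002,100],[0,0,0,0,0,0,10],[0,0,0,0,0,0,10],[0,0,0,0,0,0,10],[0,0,0,0,0,0,10],[0,0,0,0,0,0,10],[0,0,0,0,0,0,10],[0,0,0,0,0,0,10]]' 70 && python3 -m jog '[[0,0,0,0,0,-0.005,10],[0,0,0,0,0,-0.01,10],[0,0,0,0,0,-0.015,10],[0,0,0,0,0,-0.02,10],[0,0,0,0,0,0,10]]'
```

```text
time_s: 12.02
position: [0.4904, -0.1794, 0.0663]
tool_rot: [[-0.409, 0.913, 0.0], [0.913, 0.409, -0.0], [-0.0, 0.0, -1.0]]
ft_force: [-0.6, 0.5, 5.8]
grip_width: 0.0338
gripper_force: 69.7
time_s: 12.65
position: [0.4909, -0.1796, 0.1175]
tool_rot: [[-0.409, 0.913, 0.003], [0.913, 0.409, -0.002], [-0.003, 0.002, -1.0]]
ft_force: [-0.4, 0.2, -1.7]
grip_width: 0.0332
gripper_force: 69.6
```

```bash
python3 -m jog '[[0,0,0,0,0,-0.055,10],[0,0,0,0,0,-0.055,10],[0,0,0,0,0,-0.055,10],[0,0,0,0,0,-0.055,10],[0,0,0,0.0388,0.0315,0,10],[0,0,0,0.0388,0.0315,0,10],[0,0,0,0.0388,0.0315,0,10],[0,0,0,0.0388,0.0315,0,10],[0,0,0,0.0388,0.0315,0,10],[0,0,0,0.0388,0.0315,0,10]]' && python3 -m jog '[[0,0,0,0.0388,0.0315,0,10],[0,0,0,0.0388,0.0315,0,10],[0,0,0,0,0,0,10],[0,0.18,0,0,0,0,10],[0,0,0,0,0,0,10],[0,0,0,0,0,0,10]]'
python3 -c "
from rig import *
s=observe();print(s['q'],s['wrist_torque'])"
```

```text
time_s: 13.9
position: [0.5679, 0.1121, 0.3351]
tool_rot: [[-0.409, 0.913, -0.001], [0.913, 0.409, -0.0], [0.001, -0.001, -1.0]]
ft_force: [-0.1, -0.3, -0.5]
grip_width: 0.033
gripper_force: 70.4
time_s: 14.65
position: [0.5935, 0.2064, 0.3359]
tool_rot: [[-0.401, 0.913, -0.072], [0.899, 0.408, 0.161], [0.177, -0.0, -0.984]]
ft_force: [0.2, -0.3, -0.3]
grip_width: 0.0332
gripper_force: 70.4
[  4.39341612  28.65639928  46.87195323  10.04938387 107.69696344
 -16.88016183] [-0.14381971 -0.06445636  0.03532196]
```

```bash
python3 -m jog '[[0,0.174,0,0,0,0,10],[0,0.174,0,0,0,0,10],[0,0.174,0,0,0,0,10],[0,0.174,0,0,0,0,10],[0,0,0,0,0,0,10]]'
python3 - <<'E'
from rig import *
import cv2,numpy as np
s=observe();print(np.round(s['q'],1),s['wrist_torque'],s['ft_force'])
w=optics.get_image("wrist")["pixels"][:,:,::-1];c=optics.get_image("scene")["pixels"][:,:,::-1]
f=lambda a:cv2.resize(a,(400,300))
cv2.imwrite("pics/w4.png",np.hstack([f(w),f(c)]))
E
```

```text
time_s: 15.28
position: [0.5939, 0.206, 0.3338]
tool_rot: [[-0.257, 0.914, -0.315], [0.587, 0.407, 0.7], [0.768, -0.005, -0.641]]
ft_force: [-0.3, -0.0, -2.5]
grip_width: 0.0333
gripper_force: 70.5
[ -7.8  34.8  50.2  47.2 117.5 -17.5] [-0.55659902 -0.24904605  0.01857756] [-0.26501504 -0.01320434 -2.45813078]
```

View pics/w4.png

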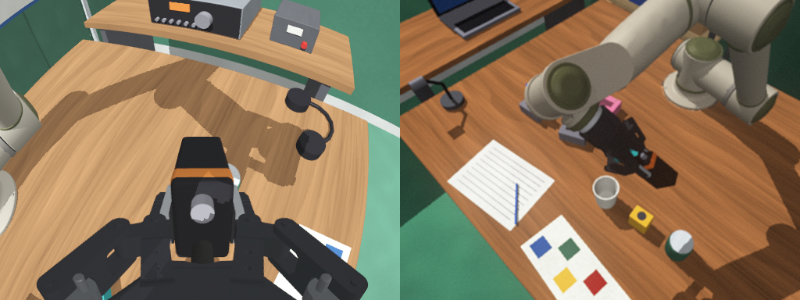

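The radio is held straight between the pads: orange band at (202,173), knob at (202,212). I'll finish the tilt.

```bash
python3 -m jog '[[0,0.174,0,0,0,0,10],[0,0.174,0,0,0,0,10],[0,0.174,0,0,0,0,10],[0,0.174,0,0,0,0,10],[0,0,0,0,0,0,10],[0,0,0,0,0,0,10]]'
python3 - <<'E'
from rig import *
import numpy as np
s=observe();print(np.round(s['q'],1))
E
```

```text
time_s: 16.12
position: [0.5931, 0.208, 0.3374]
tool_rot: [[-0.005, 0.912, -0.41], [0.004, 0.41, 0.912], [1.0, 0.003, -0.006]]
ft_force: [0.6, 0.2, -0.9]
grip_width: 0.0332
gripper_force: 70.6
[-11.9  43.7  59.4  80.3 124.9 -16.4]
```

```bash
python3 -m jog '[[0,0,0,-0.02,0,-0.003,10],[0,0,0,-0.02,0,0,10],[0,0,0,-0.015,0,0,10],[0,0,0,0,0,0,10],[0,0,0,0,0,0,10],[0,0,0,0,0,0,10]]'
python3 - <<'E'
from rig import *
from h import *
s=observe();print(np.round(s['q'],1),s['position']+.0093*s['tool_rot'][:,2])
w=optics.get_image("wrist")["pixels"][:,:,::-1]
t=optics.get_image("top");p=t["pixels"][:,:,::-1].copy();
print([proj(t,np.array(q)) for q in [(.4+.1905,.2135,.28)]])
c=optics.get_image("scene")["pixels"][:,:,::-1]
cv2.imwrite("pics/fin.png",np.vstack([np.hstack([cv2.resize(w,(400,300)),cv2.resize(c[120:360,160:480],(400,300))]),np.hstack([cv2.resize(p[60:300,50:370],(400,300),interpolation=2),cv2.resize(p[100:220,100:260],(400,300),interpolation=2)])]))
E
```

```text
time_s: 16.88
position: [0.5947, 0.2044, 0.2818]
tool_rot: [[-0.001, 0.913, -0.409], [-0.001, 0.409, 0.913], [1.0, 0.001, -0.0]]
ft_force: [-0.2, -0.9, -1.0]
grip_width: 0.0328
gripper_force: 70.6
[-12.2  47.2  62.2  76.3 123.9 -23.6] [0.59088444 0.21286745 0.28184608]
[array([149.42820796, 125.21402844])]
```

View pics/fin.png

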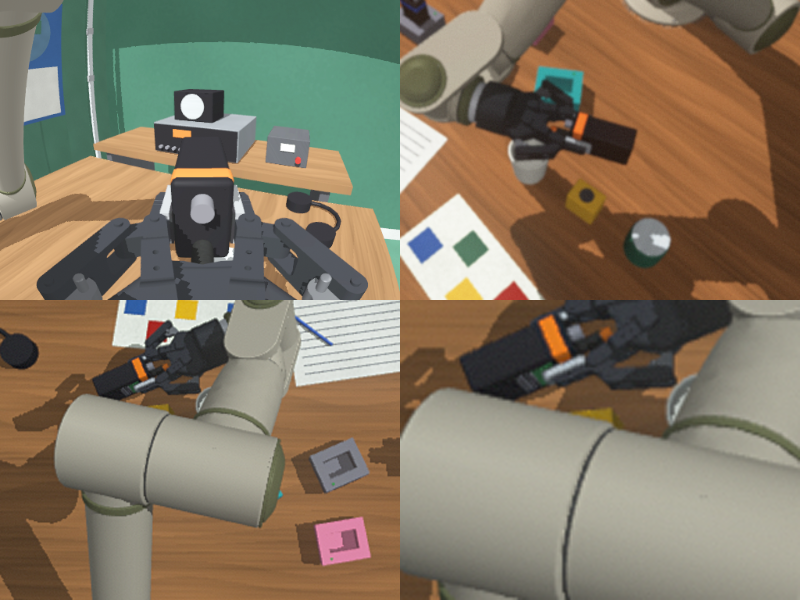

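The radio is held level. Its case is centred where a mid-point above the meter should project (about (525,363) in the lower-right panel). The wrist view shows no slip, and the meter, cup and tin are standing undisturbed.

```bash
python3 -c "
from rig import *
print(job.close_job())"
```

```text
the job is handed in; nothing more can be done
None
```

The job is handed in at about 17 s: the yellow meter stands upright about 2 mm from the midway point, and the arm still holds the orange-banded radio with its antenna level, its middle about 28 cm above the bench over the meter; I never touched the cup, tin or blue-banded radio.

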